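Balance the drying bar with fish blanks

TASK

Move the three hanging fish blanks from the fixed parking rail out onto the two arms of the pivoting drying bar, for instance by pushing the tabs of their hangers along the rail: first the small fish at the end of the row, then the large one to the opposite arm, then the other small fish to the same arm as the first. Move only one at a time, each gently out to just about the end of its arm or, for the last, up to the fish already there, without pressing on, so that the bar never tips far to either side and hangs level at the end with all three fish hanging freely; leave the pots and the cup where they stand.

Things in the scene. Friction and masses are not known exactly. Their poses are not given: they have to be found in the camera images.
- rack: Fixed stand of the drying rack, base plate 120 x 90 mm. Origin under the base's centre on the table; x points across the rail to the post (away from the robot), y along the rail to the left, z up. Rail and arms lie straight above the origin in the y direction.
- rail_mid (a point): Middle of the fixed parking rail, on its top face, 240 mm above the table. The rail is 12 mm wide and reaches 77 mm to either side along the rack's y; the three hangers start on it about 55 mm apart. An arm of the pivoting bar begins 3 mm beyond each end, in line.
- post_top (a point): Top of the post, 262 mm high, 54 mm behind the rail; post and bar hub take up 34 to 60 mm behind the rail, within 16 mm of the middle, up to 270 mm high. Nothing else of the rack is higher than the end plates (246 mm). The bar's yoke runs 34 to 44 mm behind the rail.
- left_end (a point): Outer end of the left (+y) arm of the pivoting bar, on its top face, at the upright end plate that stops the hangers, 190 mm from the rail's middle and 234 mm high when level. The arm is 12 mm wide, 6 mm lower than the rail; the plate's top is 12 mm above this point. Moves with the bar.
- right_end (a point): The same point of the right (-y) arm. On either arm a hanger meets the end plate with its middle 177 mm from the rail's middle, the second small one meets the first 26 mm before that; pressing on after contact tips hanger and bar, so stopping 5 to 10 mm short is fine.
- bar (a joint): Tilt of the pivoting bar, rad: 0 level, positive with the left (+y) end up; stops at +-0.11. A damped spring (3 Nm/rad) centres it. One small fish at an arm's end tilts it 0.055; the large one alone or both small ones on one arm 0.10, too much (keep below 0.085). Level with both small ones fully out on one arm and the large one on the other.
- fish_small_end: Small wooden fish, 80 mm, 100 g, at one end of the row (left or right), on an aluminium C-hanger straddling the rail (2 mm play), loose; slides when its tab is pushed and tilts some degrees meanwhile. Origin: middle of the upright tab (10 mm along the rail, 22 across, 46 high), z up, y along the rail. Below it a saddle, 26 mm along the rail, rests on the rail 27 mm under the origin.
- fish_small_mid: Small wooden fish, 80 mm, 100 g, in the middle of the row, on an aluminium C-hanger straddling the rail (2 mm play), loose; slides when its tab is pushed and tilts some degrees meanwhile. Origin: middle of the upright tab (10 mm along the rail, 22 across, 46 high), z up, y along the rail. Below it a saddle, 26 mm along the rail, rests on the rail 27 mm under the origin.
- fish_large: Large wooden fish, 112 mm, 182 g, at the other end of the row, on an aluminium C-hanger straddling the rail (2 mm play), loose; slides when its tab is pushed and tilts some degrees meanwhile. Origin: middle of the upright tab (10 mm along the rail, 22 across, 46 high), z up, y along the rail. Below it a saddle, 26 mm along the rail, rests on the rail 27 mm under the origin.
- pot_a: Paint pot with black lid, 39 mm wide, 46 mm high, origin under its foot; a bystander.
- pot_b: Paint pot with white lid, 39 mm wide, 50 mm high, origin under its foot; a bystander.
- varnish_cup: Clear cup 71 mm wide, 82 mm high, origin under its foot; a bystander.

How it is judged:
By the outcome, as a careful person would: the job done as asked, in the order asked, and still so for the second after the job is handed in, with the robot touching nothing.
It also fails if it takes over 54 s, if anything falls off the work surface, if the arm or the gripper's body presses on something with over 40 N, if the wrist force passes 120 N, or if a joint passes its speed limit or range.

ROBOT

A 6-joint arm with a two-finger parallel gripper is mounted at the origin on the work surface; the furniture and walls round the work are solid. World frame = base frame: x ahead of the robot, y to its left, z up, the work surface at z = 0. Lengths are in m, angles in degrees, forces in N, time in s.
With the tool pointing down it reaches from about 0.375 to 0.975 m from the base axis. Payload 3.8 kg.
Tool frame: the origin (TCP) lies between the finger pads; the fingertips stand 19 mm ahead of it and the grasp point (between the pads) is the TCP (r.tips_ahead is the distance from the TCP to the fingertips, in m); y points along the fingers, z is the direction in which the jaws open and shut, and the axes are right-handed (so a half turn about y gives the same grasp; the last joint's range is limited). The gripper opens to 85 mm and grips with 20 to 120 N. Pads are 22 mm wide; open, the fingers measure 114 mm over their backs; the gripper's body (76 mm by 85 mm) begins 54 mm behind the grasp point. The pads swing forward as they close: fully open they stand 13 mm farther back than shut.
Start: joints at [65.896, 15.12, 91.902, -0, 72.978, -2.114], TCP at [0.253, 0.626, 0.25] pointing down, gripper open.
Joint ranges: [-150.88, 150.88], [-54.13, 125.18], [17.81, 147.31], [-75.09, 255.09], [0, 152.58], [-146.25, 146.25]. Speed limits (degrees/s): [147.25, 147.25, 180, 180, 180, 180].

INTERFACE

Orientations are given as [roll, pitch, yaw] about the fixed x, y, z axes, in that order (R = Rz(yaw) Ry(pitch) Rx(roll)).
In Python, from bench import r gives the robot as it stands.
- The arm moves only by the tool step_arm, never from a script. Its argument "increments" is text: rows parted by semicolons, each of 7 numbers parted by spaces: the turn, a rotation vector about the tool's x, y, z in rad, then the shift along the tool's x, y, z in m, then the gripper command: -1 is shut, 1 is fully open, values between are in proportion. A call has 1 to 8 rows; each row is the pose to reach, as a shift and turn from the pose commanded when the call began, along the tool's axes at that moment; what a row does not reach only later rows make up. A row lasts 1/8 s, in which the tool goes at most 62.5 mm and 10.7 degrees, less where a joint would pass 70% of its speed; a pose out of reach is approached as far as the arm can. A call with a gripper value outside its range is refused whole. The fingers move at their own pace and stop on an object; the grip force is fixed at half the most. Time passes only in rows, so rows that repeat a pose let the fingers close. It gives the time, the measured TCP pose, the force and the opening at its end, in the units of the state.
- r.observe(): the state, without advancing time (a new reading comes with each control period).
- r.capture(name): name is "scene" or "side" or "wrist"; returns the picture (400x640x3 uint8, red, green, blue); there is no depth.
- r.get_calibration(name): a dict with "fx", "fy", "cx", "cy" (pixels), "D" ([k1, k2, p1, p2, k3] as OpenCV has them; the pictures are not rectified), "R" (3x3) and "t" (3): a world point X has camera coordinates R X + t; the wrist camera has in their place "hand_eye" (4x4, takes a point from camera to tool coordinates, whose origin is the TCP and whose axes are the tool frame's). Camera axes: x right, y down, z forward; pixel columns grow to the right and rows downward; lengths in m; the calibration is good to about 2 mm. A picture is of the moment at which its call begins: read the wrist's pose just before it. get_calibration takes no time and is no camera call.
- r.job_done(): hands the job in, once; it reports no verdict.
Trained networks look in the newest picture that a camera, given by its name, has taken for a name from the list of things; names that differ only in an ending like _2 or _b are one class to them, and where a whole thing is asked for, a point or a joint stands for the part that bears it (a point fixed in the world has none). Each returns a list of dicts, best first, with "p" (0 to 1); they miss things now and then, are a little off and sometimes report something else, mostly with a low value. They report only what shows in the picture. A call takes as long as a camera call.
- r.look_for(camera, query): "xyz" ([x, y, z] in m, in world coordinates, good to about 4 mm: the middle of the surface that is visible of it).
- r.regions_of(camera, query): "mask" (400x640 bool, what is visible of it).
The state is a dict: "time_s": time; "joint_positions": joint angles; "qvel": joint speeds; "effort": joint torques, N m; "eef_pos": TCP position; "ee_rot": TCP orientation; "contact_force": force on the tool from outside, world axes, zero at the start; "moment": the same for the moment, N m; "grip_width": finger opening in m.
Only numpy, scipy, OpenCV 4.12 (cv2) and the standard library are available. Lean on these libraries where they do the work, as an engineer would, in place of code of your own. Each camera call takes 0.05 s, during which the arm holds its last target.

## Working session

There is one attempt and no reset: what is moved stays moved. The work goes in short steps, Python scripts to look and compute and a tool call to move; the robot and the scene stay as the last step left them, time stands still between calls to the robot, and variables do not carry over. Pictures are saved under pics/ and viewed, and the job is handed in when it is done.

Besides the shell and the picture viewer there is one more tool, called after "Call:" as a command line: name --argument value ..., lists and objects as JSON in quotes. step_arm: Moves the arm, as the interface text tells. Its arguments: {"type":"object","properties":{"increments":{"type":"string"}},"required":["increments"]}

```bash
mkdir -p pics; ls; python3 - <<'E'
from bench import r
import cv2
print(r.observe())
for c in ("scene","side","wrist"):
    im=r.capture(c); cv2.imwrite(f"pics/{c}0.png",im[:,:,::-1])
    if c!="wrist":
        for q in ("rack","fish_small_end","fish_large","left_end","right_end","post_top","pot_a","pot_b","varnish_cup"):
            print(c,q,[(round(d["p"],2),[round(float(v),3) for v in d["xyz"]]) for d in r.look_for(c,q)][:3])
E
```

```text
pics
{'time_s': 0.0, 'joint_positions': array([ 6.58960422e+01,  1.51733561e+01,  9.19815410e+01, -2.16366644e-04,
        7.29781152e+01, -2.11198713e+00]), 'qvel': array([ 0.08199823, -0.10917158, -0.10949072, -0.06880198,  0.01556342,
        0.01481425]), 'effort': array([ 3.37970068e-04, -5.15093851e+01, -3.67319512e+01,  9.62764989e-05,
        1.29964194e-02, -2.17121135e-05]), 'eef_pos': array([0.25246627, 0.62525853, 0.24890992]), 'ee_rot': array([-9.01329296e+01,  4.69526878e-03, -2.19919126e+01]), 'contact_force': array([0.61195354, 0.45021848, 0.07564648]), 'moment': array([-0.05065559, -0.02072143, -0.00446063]), 'grip_width': 0.0850350013609787}
scene rack [(0.82, [0.478, -0.043, 0.227])]
scene fish_small_end [(0.88, [0.474, -0.115, 0.223])]
scene fish_large [(0.93, [0.416, -0.011, 0.186])]
scene left_end [(0.92, [0.483, -0.048, 0.234])]
scene right_end [(0.83, [0.482, -0.046, 0.231])]
scene post_top [(0.6, [0.477, -0.043, 0.23])]
scene pot_a [(0.55, [0.39, 0.048, 0.05])]
scene pot_b [(0.55, [0.39, 0.048, 0.05])]
scene varnish_cup [(0.64, [0.376, 0.305, 0.056]), (0.46, [0.485, -0.045, 0.23])]
side rack [(0.7, [0.497, -0.058, 0.215])]
side fish_small_end []
side fish_large [(0.6, [0.426, -0.01, 0.194])]
side left_end [(0.62, [0.524, -0.165, 0.233]), (0.31, [0.473, -0.111, 0.228])]
side right_end [(0.98, [0.522, -0.162, 0.23])]
side post_top [(0.93, [0.499, -0.06, 0.216])]
side pot_a [(0.63, [0.489, -0.164, 0.034])]
side pot_b [(0.63, [0.489, -0.164, 0.034])]
side varnish_cup [(0.71, [0.368, 0.275, 0.057])]
```

View pics/scene0.png

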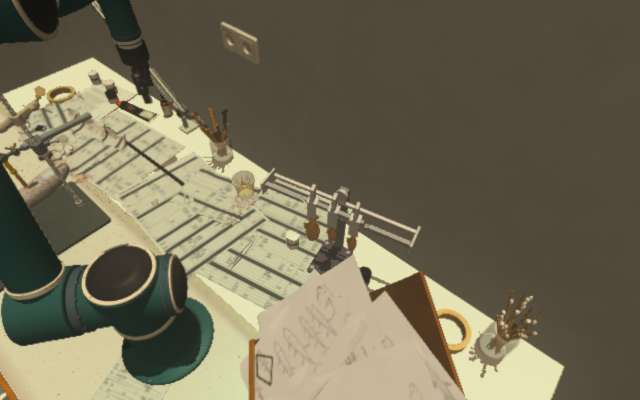

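View pics/side0.png

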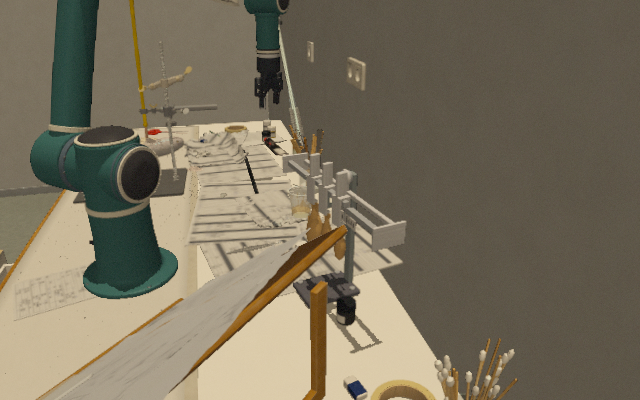

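```bash
python3 - <<'E'
from bench import r
import numpy as np
for c in ("scene","side"):
    k=r.get_calibration(c); print(c,{a:np.round(np.array(b),3).tolist() for a,b in k.items()}, -np.array(k["R"]).T@np.array(k["t"]))
k=r.get_calibration("wrist");print(k)
E
```

```text
scene {'fx': 383.909, 'fy': 383.909, 'cx': 315.629, 'cy': 199.393, 'D': [0.032, 0.0, 0.0, 0.0, 0.0], 'R': [[0.818, -0.575, 0.011], [-0.435, -0.631, -0.642], [0.376, 0.521, -0.766]], 't': [-0.358, 0.339, 0.948]} [ 0.08388983 -0.48559156  0.94829265]
side {'fx': 456.087, 'fy': 456.087, 'cx': 324.208, 'cy': 195.404, 'D': [-0.117, 0.0, 0.0, 0.0, 0.0], 'R': [[1.0, 0.015, 0.01], [0.015, -0.399, -0.917], [-0.01, 0.917, -0.4]], 't': [-0.447, 0.175, 1.025]} [ 0.4535573  -0.86321583  0.57431396]
{'fx': 356.2102822956159, 'fy': 356.2102822956159, 'cx': 319.8896463309353, 'cy': 200.02706017579345, 'D': array([-0.07897493,  0.        ,  0.        ,  0.        ,  0.        ]), 'hand_eye': array([[-1.19175336e-03,  9.47109011e-01,  3.20909801e-01,
        -8.36858885e-02],
       [-5.64002635e-04, -3.20910614e-01,  9.47109318e-01,
        -1.23661707e-01],
       [ 9.99999131e-01,  9.47726734e-04,  9.16618279e-04,
        -8.02756080e-04],
       [ 0.00000000e+00,  0.00000000e+00,  0.00000000e+00,
         1.00000000e+00]])}
```

```bash
python3 - <<'E'
import cv2
a=cv2.imread("pics/scene0.png")[155:290,240:440]; cv2.imwrite("pics/s0z.png",cv2.resize(a,None,fx=4,fy=4,interpolation=cv2.INTER_CUBIC))
a=cv2.imread("pics/side0.png")[140:340,270:430]; cv2.imwrite("pics/d0z.png",cv2.resize(a,None,fx=3,fy=3,interpolation=cv2.INTER_CUBIC))
E
```

```text
(no output)
```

View pics/s0z.png

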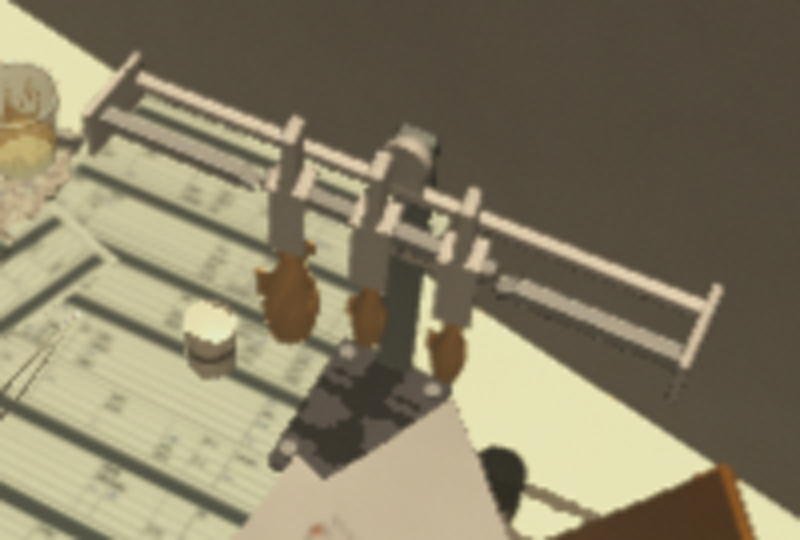

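View pics/d0z.png

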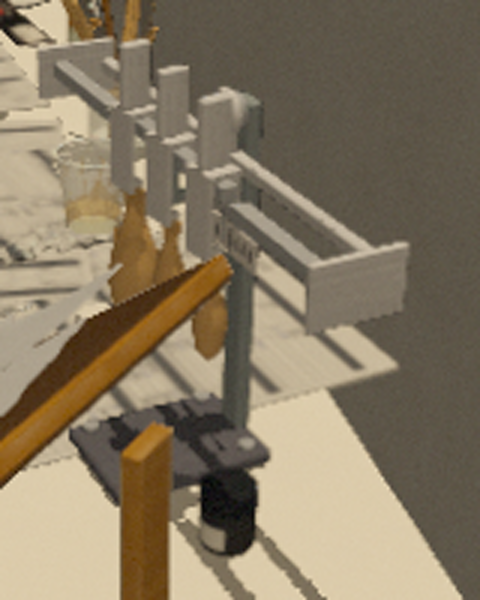

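```bash
cat > h.py <<'E'
from bench import r
import numpy as np, cv2
from scipy.optimize import least_squares
def proj(c,P):
    k=r.get_calibration(c); P=np.atleast_2d(P).astype(float)
    return cv2.projectPoints(P,cv2.Rodrigues(np.array(k["R"],float))[0],np.array(k["t"],float),np.array([[k["fx"],0,k["cx"]],[0,k["fy"],k["cy"]],[0,0,1]]),np.array(k["D"],float))[0][:,0]
def rack2w(p,P):
    P=np.atleast_2d(P).astype(float); c,s=np.cos(p[2]),np.sin(p[2])
    return np.c_[p[0]+c*P[:,0]-s*P[:,1],p[1]+s*P[:,0]+c*P[:,1],P[:,2]]
E
python3 - <<'E'
from h import *
obs=[("scene",(0,.19,.234),(266.2,183.2)),("scene",(0,-.19,.234),(410.7,243)),("side",(0,-.19,.234),(372.7,226)),("side",(0,.19,.234),(289,161.7))]
f=lambda p:np.concatenate([proj(c,rack2w(p,P))[0]-u for c,P,u in obs])
s=least_squares(f,[.48,-.05,0]);print(s.x,np.degrees(s.x[2]),s.fun.round(1))
p=s.x
for c,o,z in (("scene",(240,155),4),("side",(270,140),3)):
    im=cv2.imread(f"pics/{'s0z' if c=='scene' else 'd0z'}.png")
    for P in [(0,.19,.234),(0,-.19,.234),(0,.077,.24),(0,-.077,.24),(.054,0,.262),(-.06,.045,.012),(-.06,-.045,.012),(.06,-.045,.012),(.06,.045,.012),(0,.055,.29),(0,0,.29),(0,-.055,.29)]:
        u=(proj(c,rack2w(p,P))[0]-o)*z; cv2.circle(im,tuple(int(v) for v in u),4,(0,0,255),-1)
    cv2.imwrite(f"pics/fit_{c}.png",im)
E
```

```text
[ 0.44504258 -0.05038019  0.4554425 ] 26.09493332431193 [-1.6 -1.4 -2.8  0.9  2.5  5.  -0.3 -2.4]
```

View pics/fit_scene.png

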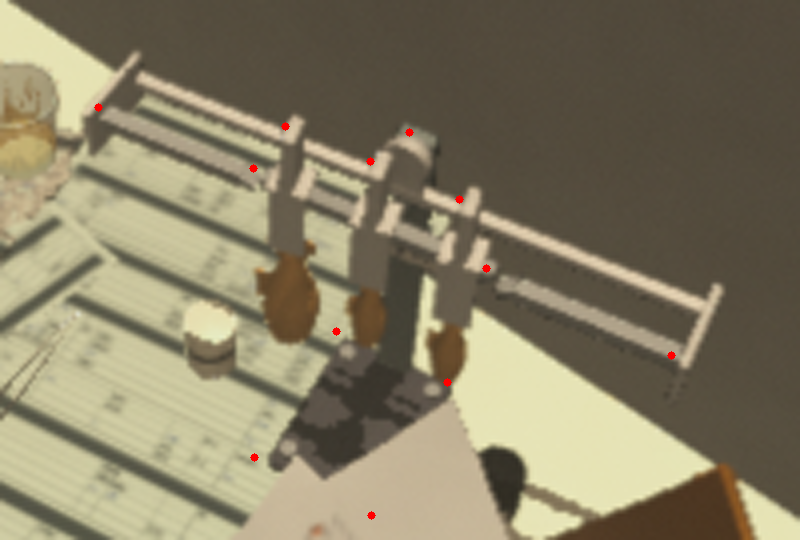

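View pics/fit_side.png

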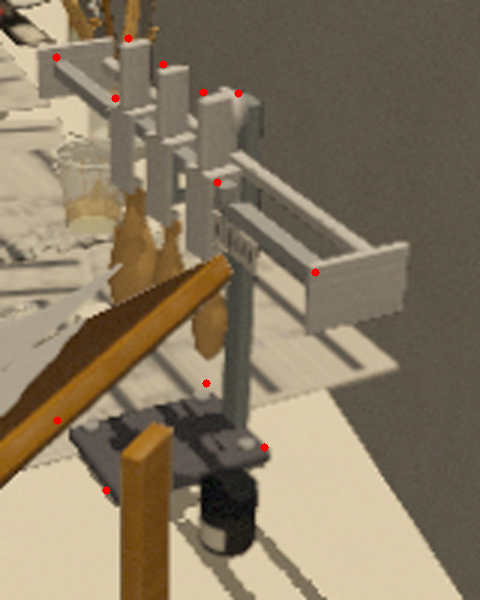

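```bash
python3 - <<'E'
from h import *
def tri(us,ud):
    f=lambda X:np.concatenate([proj("scene",X)[0]-us,proj("side",X)[0]-ud])
    s=least_squares(f,[.48,-.05,.2]);return s.x.round(4),s.fun.round(1)
S=lambda x,y:(240+(x-.0)/4-.375,155+y/4-.375)
D=lambda x,y:(270+x/3-.333,140+y/3-.333)
print("L",tri(S(105,112),D(57,65)))
print("R",tri(S(683,354),D(308,258)))
print("plateR outer back top",tri(S(718,288),D(407,245)))
print("plateR front top",tri(S(688,358),D(308,262)))
print("tabs top ctr L",tri(S(294,120),D(135,42)))
print("tabs M",tri(S(382,155),D(172,70)))
print("tabs R",tri(S(472,192),D(214,97)))
print("base right back",tri(S(441,388),D(266,452)))
print("base left back",tri(S(347,350),D(205,400)))
print("railR top",tri(S(494,266),D(240,182)))
E
```

```text
L (array([0.3625, 0.1177, 0.2308]), array([-0.3,  0.5,  0.4, -0.3]))
R (array([ 0.5235, -0.2288,  0.2481]), array([-0.5,  0.8,  0.5, -0.4]))
plateR outer back top (array([ 0.578 , -0.2045,  0.2432]), array([ 0.3, -0.4, -0.3,  0.2]))
plateR front top (array([ 0.5234, -0.2323,  0.2478]), array([-0.6,  1. ,  0.7, -0.5]))
tabs top ctr L (array([0.4259, 0.0013, 0.2888]), array([-0.5,  0.8,  0.6, -0.5]))
tabs M (array([ 0.4514, -0.0487,  0.2876]), array([-0.7,  1.1,  0.9, -0.7]))
tabs R (array([ 0.4764, -0.0991,  0.2884]), array([-0.6,  0.9,  0.7, -0.5]))
base right back (array([ 0.5188, -0.0585,  0.0034]), array([ 0.5, -0.9, -0.6,  0.4]))
base left back (array([0.4775, 0.0029, 0.0074]), array([-0.,  0.,  0., -0.]))
railR top (array([ 0.4896, -0.1162,  0.2382]), array([ 1. , -1.5, -1.1,  0.8]))
```

Call:
step_arm --increments "0 0 0 0 -0.055 0 -1; 0 0.1 0 0.025 -0.105 -0.03 -1; 0 0.25 0 0.055 -0.14 -0.07 -1; 0 0.4 0 0.09 -0.15 -0.12 -1; 0 0.55 0 0.13 -0.15 -0.165 -1; 0 0.7 0 0.17 -0.15 -0.21 -1; 0 0.716 0 0.205 -0.15 -0.26 -1; 0 0.716 0 0.245 -0.15 -0.305 -1"

```text
time_s: 2.05
eef_pos: [0.3657, 0.2495, 0.4007]
ee_rot: [-89.9, -0.0, -63.0]
contact_force: [0.8, 0.4, 0.9]
grip_width: -0.0004
```

Call:
step_arm --increments "0 0 0 0.06 0 -0.012 -1; 0 0 0 0.12 0 -0.024 -1; 0 0 0 0.18 0 -0.036 -1; 0 0 0 0.23 0 -0.046 -1; 0 0 0 0.27 0 -0.054 -1; 0 0 0 0.3 0 -0.059 -1; 0 0 0 0.305 0 -0.059 -1; 0 0 0 0.305 0 -0.059 -1"

```text
time_s: 3.05
eef_pos: [0.4515, -0.047, 0.4003]
ee_rot: [-90.0, 0.0, -63.0]
contact_force: [-0.4, 0.2, -0.5]
grip_width: -0.0001
```

```bash
python3 - <<'E'
from h import *
print(r.tips_ahead)
o=r.observe(); print(o["eef_pos"],o["ee_rot"]); np.save("p1.npy",np.r_[o["eef_pos"],o["ee_rot"]])
cv2.imwrite("pics/w1.png",r.capture("wrist")[:,:,::-1])
E
```

```text
0.019
[ 0.45145111 -0.04696165  0.40027194] [-8.99958483e+01  3.68661967e-02 -6.30483032e+01]
```

View pics/w1.png

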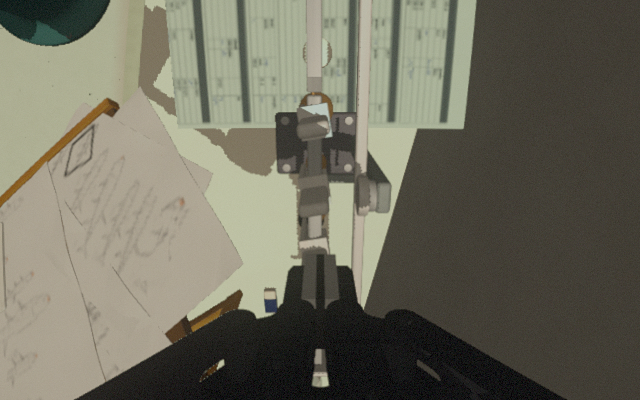

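```bash
python3 - <<'E'
import cv2
a=cv2.imread("pics/w1.png")[0:300,270:400]; cv2.imwrite("pics/w1z.png",cv2.resize(a[0:150],None,fx=4,fy=4,interpolation=cv2.INTER_CUBIC));cv2.imwrite("pics/w1y.png",cv2.resize(a[150:],None,fx=4,fy=4,interpolation=cv2.INTER_CUBIC))
E
```

```text
(no output)
```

View pics/w1z.png

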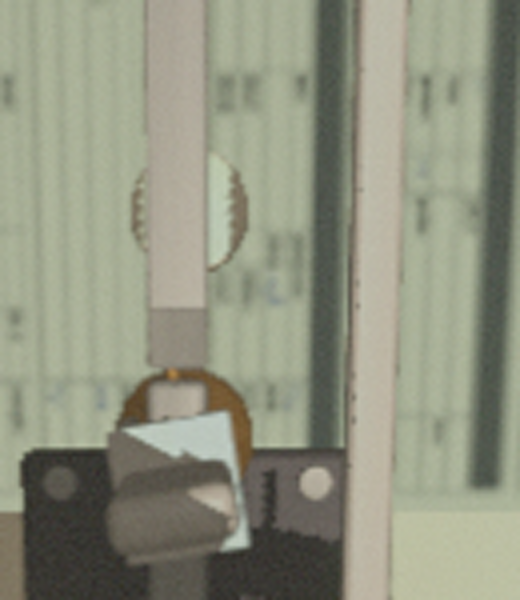

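View pics/w1y.png

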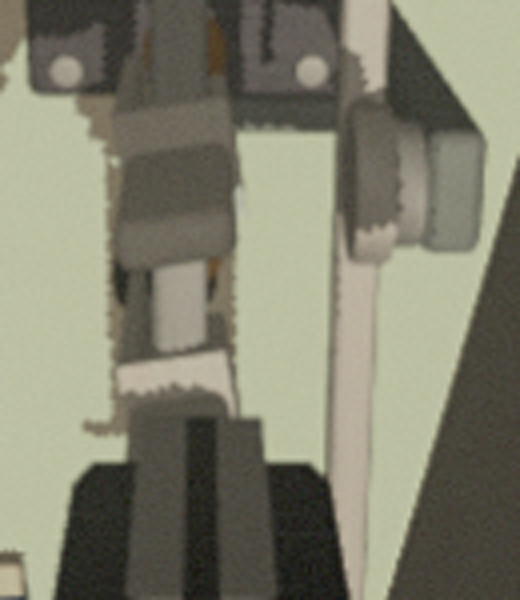

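```bash
cat >> h.py <<'E'
from scipy.spatial.transform import Rotation as Ro
def wray(p,uv,z):
    k=r.get_calibration("wrist"); K=np.array([[k["fx"],0,k["cx"]],[0,k["fy"],k["cy"]],[0,0,1]])
    n=cv2.undistortPoints(np.array([[uv]],float),K,np.array(k["D"],float))[0,0]
    H=k["hand_eye"]; Rw=Ro.from_euler("xyz",p[3:],degrees=True).as_matrix()
    o=Rw@H[:3,3]+p[:3]; d=Rw@(H[:3,:3]@np.r_[n,1]); return o+d*(z-o[2])/d[2]
def torack(q,X): 
    X=np.asarray(X);c,s=np.cos(q[2]),np.sin(q[2]);d=X[:2]-q[:2]; return np.array([c*d[0]+s*d[1],-s*d[0]+c*d[1]])
E
python3 - <<'E'
from h import *
p=np.load("p1.npy")
a=wray(p,(313.9,0),.234);b=wray(p,(314.2,76),.234);c=wray(p,(314.6,225),.24)
for x in(a,b,c):print(x)
d=a-c;print(np.degrees(np.arctan2(-d[0],d[1])))
yaw=np.arctan2(-d[0],d[1])
# arm begins at y=+80
q=[b[0]+.08*np.sin(yaw),b[1]-.08*np.cos(yaw),yaw];print(q)
for n,uv in(("L",(315,129-5)),("Ltab far edge row",(314,117)),("M near top",(314,200)),):print(n,torack(q,wray(p,uv,.29)))
# tab tops: M top quad near/far
for n,uv in (("M top far",(314,150+148/4)),("M top near",(314,150+212/4)),("R far",(314,150+355/4)),("L far",(314,115.5)),("L near",(314,136)),("post ctr",(270+455/4,150+190/4))):print(n,torack(q,wray(p,uv,.29 if "post" not in n else .262)))
E
```

```text
[0.38258673 0.07600922 0.234     ]
[0.40731037 0.02755201 0.234     ]
[ 0.46270969 -0.08141309  0.24      ]
26.974650453843473
[np.float64(0.4435980670310432), np.float64(-0.0437445710152609), np.float64(0.4707964649941513)]
L [0.00123897 0.04944729]
Ltab far edge row [0.0006076  0.05392759]
M near top [ 0.00036968 -0.00260576]
M top far [0.00041154 0.00679246]
M top near [ 0.00035975 -0.00480736]
R far [ 0.00023313 -0.03207209]
L far [0.00061131 0.05488171]
L near [0.00055893 0.04165568]
post ctr [ 0.05405823 -0.00997639]
```

```bash
python3 - <<'E'
from h import *
p=np.load("p1.npy")
yaw=np.radians(27.0)
ests=[]
for z,uv,y in((.234,(314.2,91.8),.08),(.24,(314.2,95.5),.077)):
    b=wray(p,uv,z); print(b[0]+y*np.sin(yaw),b[1]-y*np.cos(yaw))
b=wray(p,(314.2,92),.234);q=[b[0]+.08*np.sin(yaw),b[1]-.08*np.cos(yaw),yaw]
print(q)
for n,X in (("L end",(.3625,.1177)),("tL",(.4259,.0013)),("tM",(.4514,-.0487)),("tR",(.4764,-.0991)),("Rplate backtop",(.578,-.2045)),("Rplate front",(.5234,-.232)),("tcp",p[:2])):print(n,torack(q,X).round(4))
for n,uv,z in (("M",(314,150+60/4),.29),("M",(314,150+100/4),.29),("M",(314,150+148/4),.29),("M",(314,150+200/4),.29),("M",(314,150+260/4),.29),("R",(314,150+350/4),.29),("R",(314,150+395/4),.29),("L",(314,103),.29),("L",(314,116),.29),("L",(314,127),.29),("L",(314,141),.29),("post ctr",(270+455/4,150+190/4),.262)):print(n,uv[1],torack(q,wray(p,uv,z)).round(4))
np.save("q.npy",q)
P=[(0,.19,.234),(0,-.19,.234),(0,.077,.24),(0,-.077,.24),(.054,0,.262),(0,.055,.29),(0,0,.29),(0,-.055,.29)]
for c,o,z in (("scene",(240,155),4),("side",(270,140),3)):
    im=cv2.imread(f"pics/{'s0z' if c=='scene' else 'd0z'}.png")
    for X in P:
        u=(proj(c,rack2w(q,X))[0]-o)*z; cv2.circle(im,tuple(int(v) for v in u),4,(0,0,255),-1)
    cv2.imwrite(f"pics/fit2_{c}.png",im)
E
```

```text
0.44899710190823783 -0.05436563219369044
0.4488834333866202 -0.053969575057502155
[np.float64(0.4490657479302485), np.float64(-0.0545016942026986), np.float64(0.47123889803846897)]
L end [0.001  0.1927]
tL [0.0047 0.0602]
tM [0.0047 0.0041]
tR [ 0.0041 -0.0521]
Rplate backtop [ 0.0468 -0.1922]
Rplate front [-0.0144 -0.1919]
tcp [0.0055 0.0056]
M 165.0 [0.0005 0.0343]
M 175.0 [0.0005 0.0273]
M 187.0 [0.0004 0.0189]
M 200.0 [0.0004 0.0095]
M 215.0 [ 0.0003 -0.0017]
R 237.5 [ 0.0002 -0.019 ]
R 248.75 [ 0.0002 -0.028 ]
L 103 [0.0007 0.0748]
L 116 [0.0006 0.0666]
L 127 [0.0006 0.0596]
L 141 [0.0006 0.0504]
post ctr 197.5 [0.0541 0.0021]
```

View pics/fit2_scene.png

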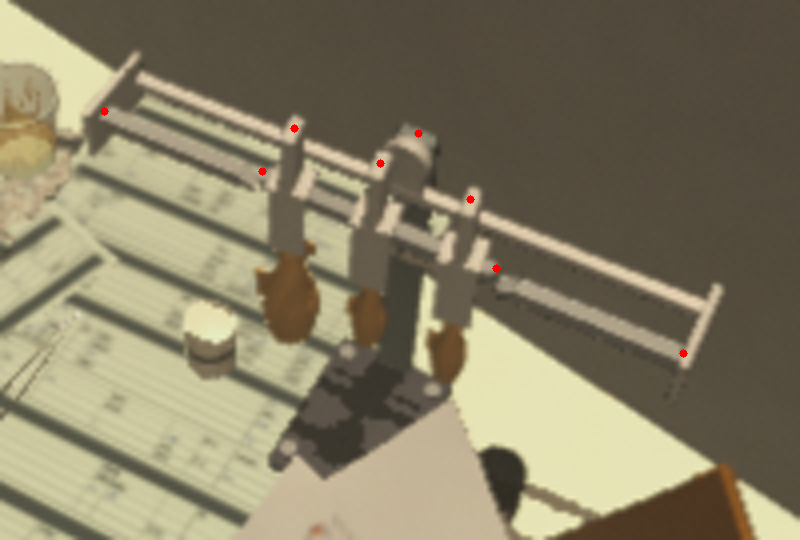

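View pics/fit2_side.png

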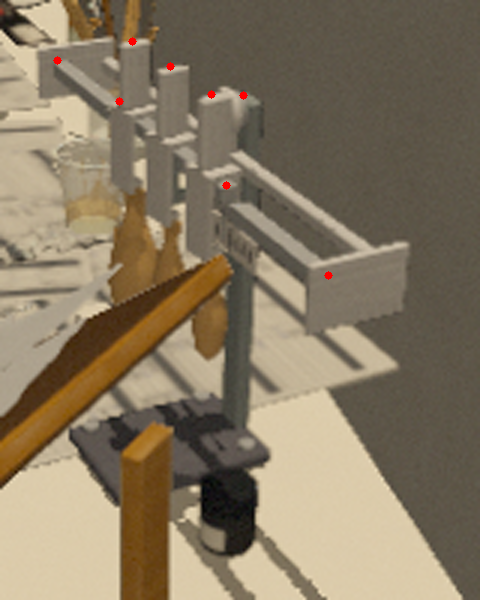

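Call:
step_arm --increments "0 0 0 0.031 0 -0.0055 -1; 0 0 0 0.031 0.04 -0.0055 -1; 0 0 0 0.031 0.07 -0.0055 -1; 0 0 0 0.031 0.078 -0.0055 -1; 0 0 0 0.031 0.078 -0.0055 -1"

```text
time_s: 3.72
eef_pos: [0.4607, -0.0765, 0.3226]
ee_rot: [-90.0, 0.0, -62.9]
contact_force: [-0.5, -0.6, 0.2]
grip_width: -0.0004
```

```bash
cat > look.py <<'E'
import sys
from h import *
tag=sys.argv[1]; q=np.load("q.npy")
o=r.observe(); p=np.r_[o["eef_pos"],o["ee_rot"]]; print(o["time_s"],"rack",torack(q,p).round(4),p[2].round(4),p[3:].round(2),"F",o["contact_force"].round(1))
a=r.capture("scene")[155:290,240:440,::-1]; a=cv2.resize(a,None,fx=4,fy=4,interpolation=cv2.INTER_CUBIC)
cv2.imwrite(f"pics/{tag}_s.png",a)
b=r.capture("side")[140:290,260:430,::-1]; cv2.imwrite(f"pics/{tag}_d.png",cv2.resize(b,None,fx=4,fy=4,interpolation=cv2.INTER_CUBIC))
E
python3 look.py a
```

```text
3.725 rack [ 0.0003 -0.0249] 0.3226 [-9.000e+01  1.000e-02 -6.294e+01] F [-0.5 -0.6  0.2]
```

View pics/a_s.png

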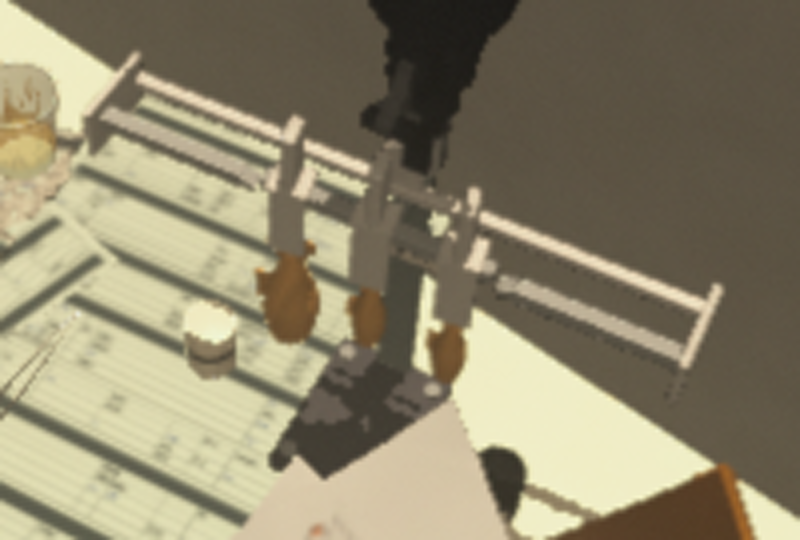

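View pics/a_d.png

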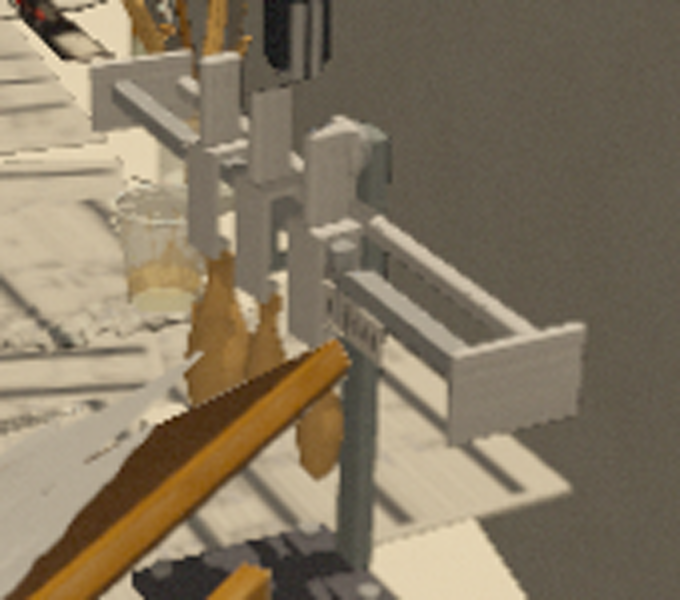

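Call:
step_arm --increments "0 0 0 0 0.02 0 -1; 0 0 0 0 0.04 0 -1; 0 0 0 0 0.052 0 -1; 0 0 0 0 0.052 0 -1"

```text
time_s: 4.32
eef_pos: [0.4599, -0.0772, 0.2688]
ee_rot: [-90.1, 0.1, -63.0]
contact_force: [0.5, 0.2, 0.2]
grip_width: -0.0002
```

```bash
python3 look.py b
```

```text
4.325 rack [-0.0006 -0.0251] 0.2688 [-90.12   0.1  -63.02] F [0.5 0.2 0.2]
```

View pics/b_s.png

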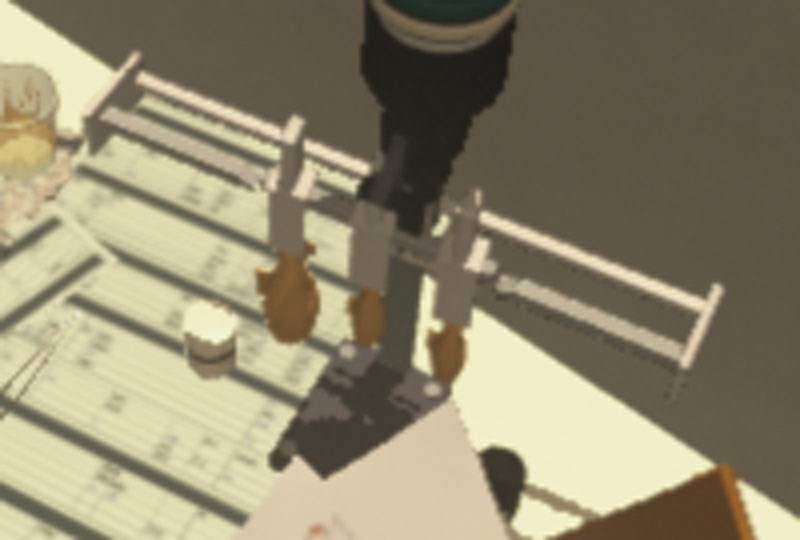

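View pics/b_d.png

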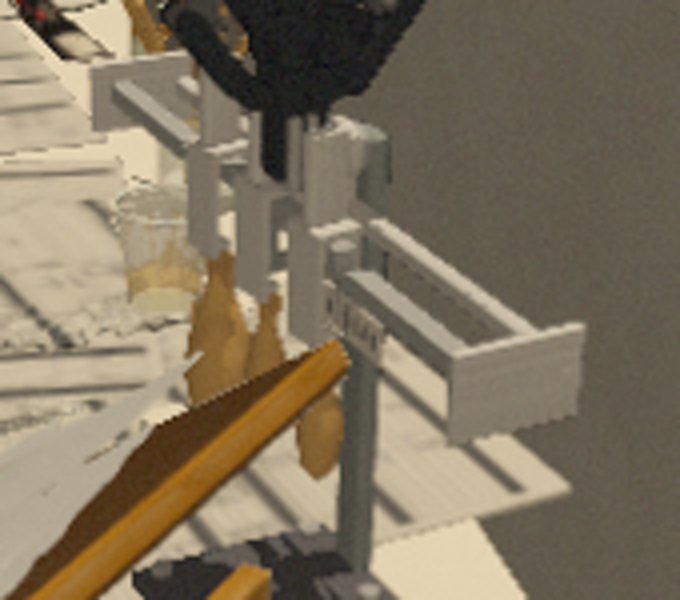

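Call:
step_arm --increments "0 0 0 0.008 0 0.0005 -1; 0 0 0 0.014 0 0.0005 -1; 0 0 0 0.02 0 0.0005 -1; 0 0 0 0.026 0 0.0005 -1; 0 0 0 0.032 0 0.0005 -1; 0 0 0 0.038 0 0.0005 -1; 0 0 0 0.044 0 0.0005 -1; 0 0 0 0.05 0 0.0005 -1"

```text
time_s: 5.42
eef_pos: [0.484, -0.1221, 0.2701]
ee_rot: [-90.0, 0.0, -63.0]
contact_force: [-0.3, 0.5, -0.2]
grip_width: -0.0002
```

```bash
python3 look.py c
```

```text
5.425 rack [ 0.0004 -0.0761] 0.2701 [-90.01   0.   -63.02] F [-0.3  0.5 -0.2]
```

View pics/c_s.png

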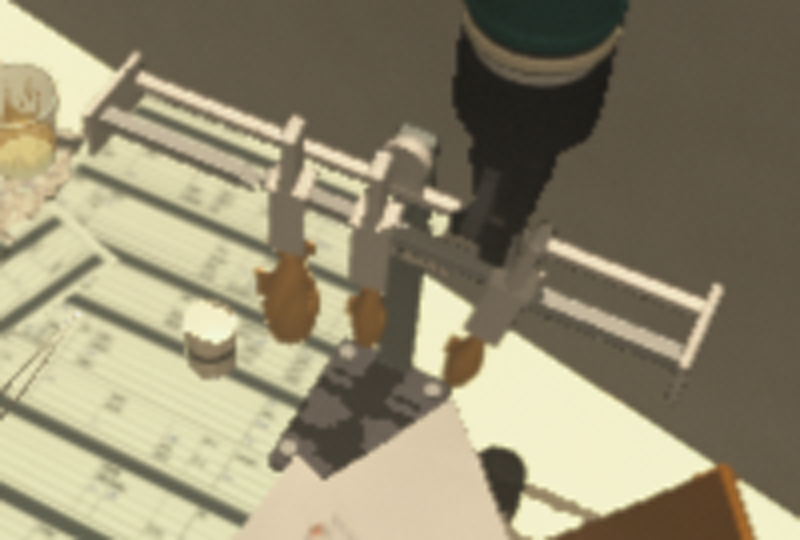

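View pics/c_d.png

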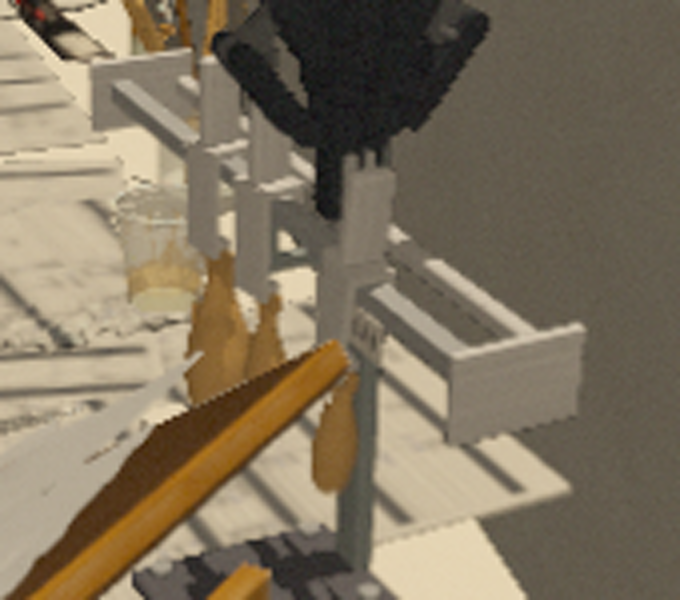

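Call:
step_arm --increments "0 0 0 0.004 0 0 -1; 0 0 0 0.008 0 0 -1; 0 0 0 0.012 0 0 -1; 0 0 0 0.016 0 0 -1; 0 0 0 0.02 0 0 -1; 0 0 0 0.024 0 0 -1; 0 0 0 0.028 0 0 -1; 0 0 0 0.032 0 0 -1"

```text
time_s: 6.52
eef_pos: [0.4985, -0.1504, 0.2702]
ee_rot: [-90.0, -0.0, -63.0]
contact_force: [-0.0, 0.7, -0.4]
grip_width: 0.0001
```

```bash
python3 look.py d
```

```text
6.525 rack [ 0.0005 -0.1079] 0.2702 [-90.    -0.   -63.01] F [-0.   0.7 -0.4]
```

View pics/d_s.png

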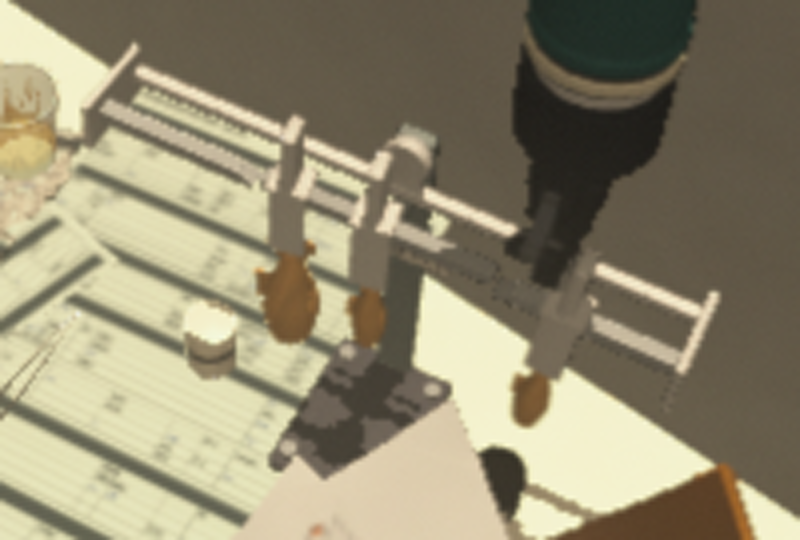

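View pics/d_d.png

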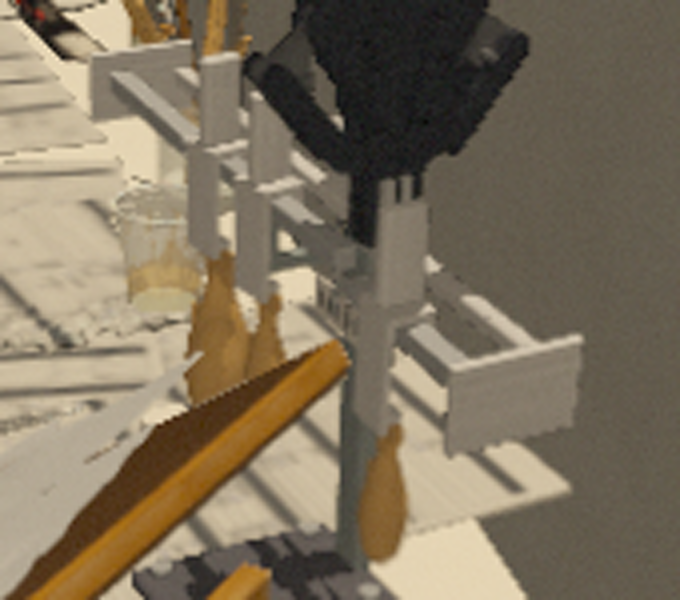

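Call:
step_arm --increments "0 0 0 0.003 0.003 0 -1; 0 0 0 0.008 0.006 0 -1; 0 0 0 0.013 0.007 0 -1; 0 0 0 0.018 0.008 0 -1; 0 0 0 0.023 0.009 0 -1; 0 0 0 0.028 0.01 0 -1; 0 0 0 0.033 0.01 0 -1; 0 0 0 0.038 0.01 0 -1"

```text
time_s: 7.62
eef_pos: [0.5158, -0.1844, 0.2603]
ee_rot: [-90.0, -0.0, -63.0]
contact_force: [-1.0, 0.6, 0.8]
grip_width: 0.0001
```

```bash
python3 look.py e
```

```text
7.625 rack [ 0.0004 -0.1461] 0.2603 [-9.000e+01 -1.000e-02 -6.302e+01] F [-1.   0.6  0.8]
```

View pics/e_s.png

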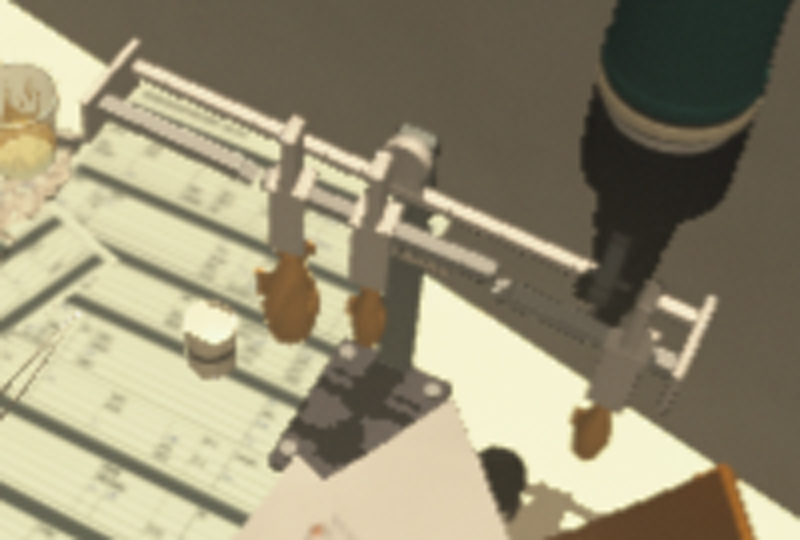

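View pics/e_d.png

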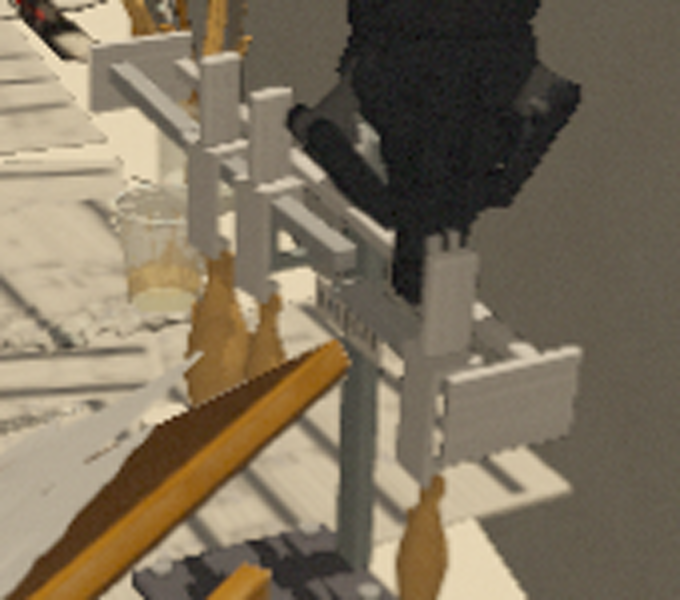

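Call:
step_arm --increments "0 0 0 0.003 0 0 -1; 0 0 0 0.006 0 0 -1; 0 0 0 0.009 0 0 -1; 0 0 0 0.011 0 0 -1; 0 0 0 0.008 0 0 -1; 0 0 0 -0.004 0 0 -1; 0 0 0 -0.03 -0.005 0 -1; 0 0 0 -0.04 -0.04 0 -1"

```text
time_s: 8.72
eef_pos: [0.4946, -0.1462, 0.2975]
ee_rot: [-90.3, 0.3, -63.0]
contact_force: [0.1, -0.7, 0.5]
grip_width: -0.0003
```

```bash
python3 look.py f
```

```text
8.725 rack [-0.001  -0.1024] 0.2975 [-90.27   0.31 -62.96] F [ 0.1 -0.7  0.5]
```

View pics/f_s.png

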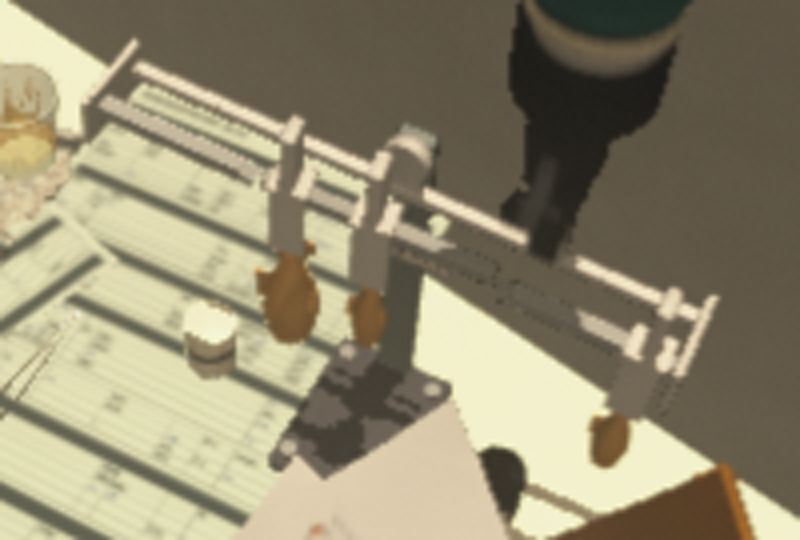

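View pics/f_d.png

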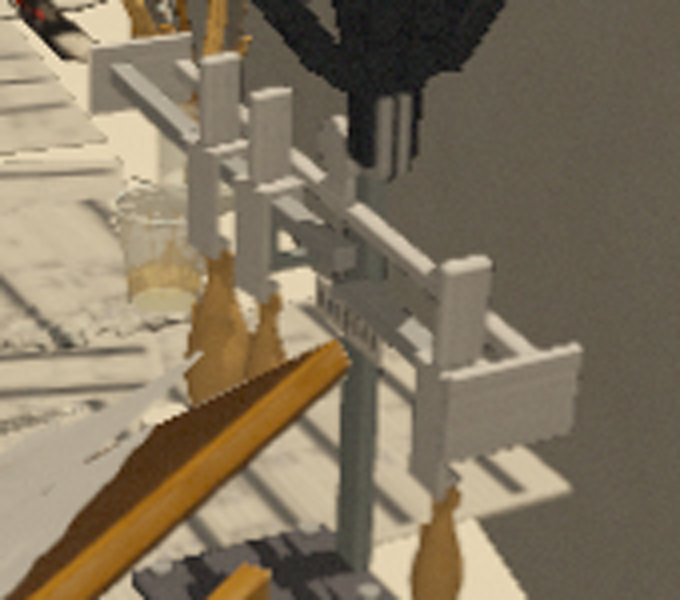

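```bash
cat > tri.py <<'E'
import sys
from h import *
q=np.load("q.npy"); v=[float(x) for x in sys.argv[1:]]
for i in range(0,len(v),4):
    us=(240+v[i]/4-.375,155+v[i+1]/4-.375); ud=(260+v[i+2]/4-.375,140+v[i+3]/4-.375)
    s=least_squares(lambda X:np.concatenate([proj("scene",X)[0]-us,proj("side",X)[0]-ud]),[.48,-.05,.2])
    print(torack(q,s.x).round(4),s.x[2].round(4),s.fun.round(1))
E
python3 tri.py 673 297 467 265  294 122 220 58  382 155 270 94  714 299 580 347
```

```text
[ 0.0026 -0.1734] 0.2725 [-0.4  0.6  0.4 -0.3]
[0.0043 0.0599] 0.2879 [-0.4  0.7  0.6 -0.4]
[0.005  0.0043] 0.2872 [-0.7  1.1  0.9 -0.7]
[ 0.046  -0.1923] 0.2341 [ 0.4 -0.6 -0.4  0.3]
```

Call:
step_arm --increments "0 0 0 0 -0.04 0 -1; 0 0 0 -0.04 -0.04 0 -1; 0 0 0 -0.09 -0.04 0 -1; 0 0 0 -0.13 -0.04 0 -1; 0 0 0 -0.1366 -0.04 0 -1; 0 0 0 -0.1366 -0.02 0 -1; 0 0 0 -0.1366 -0.02 0 -1"

```text
time_s: 9.7
eef_pos: [0.4344, -0.0272, 0.3173]
ee_rot: [-90.2, 0.1, -63.1]
contact_force: [-1.0, 0.8, -1.5]
grip_width: -0.0002
```

```bash
python3 look.py g
```

```text
9.7 rack [-0.0007  0.031 ] 0.3173 [-90.24   0.13 -63.05] F [-1.   0.8 -1.5]
```

View pics/g_s.png

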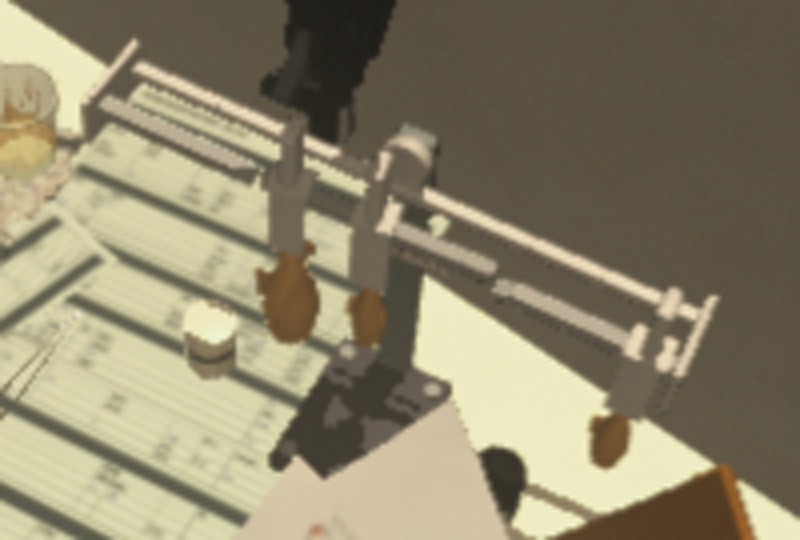

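View pics/g_d.png

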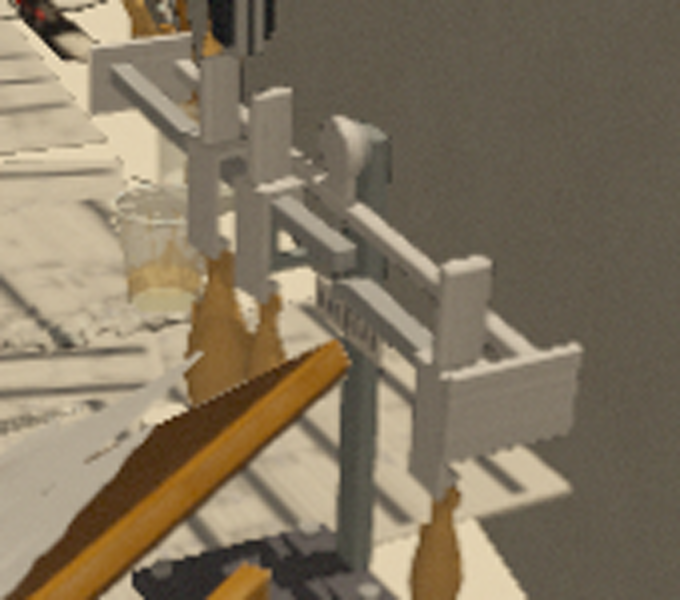

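Call:
step_arm --increments "0 0 0 0 0.02 0 -1; 0 0 0 0 0.04 0 -1; 0 0 0 0 0.048 0 -1; 0 0 0 -0.006 0.048 0 -1; 0 0 0 -0.012 0.048 0 -1; 0 0 0 -0.018 0.048 0 -1; 0 0 0 -0.024 0.048 0 -1; 0 0 0 -0.03 0.048 0 -1"

```text
time_s: 10.8
eef_pos: [0.4221, 0.0004, 0.2729]
ee_rot: [-89.9, -0.1, -63.0]
contact_force: [1.1, -1.4, 1.2]
grip_width: 0.0002
```

```bash
python3 look.py h
```

```text
10.8 rack [0.0009 0.0611] 0.2729 [-8.994e+01 -6.000e-02 -6.300e+01] F [ 1.1 -1.4  1.2]
```

View pics/h_s.png

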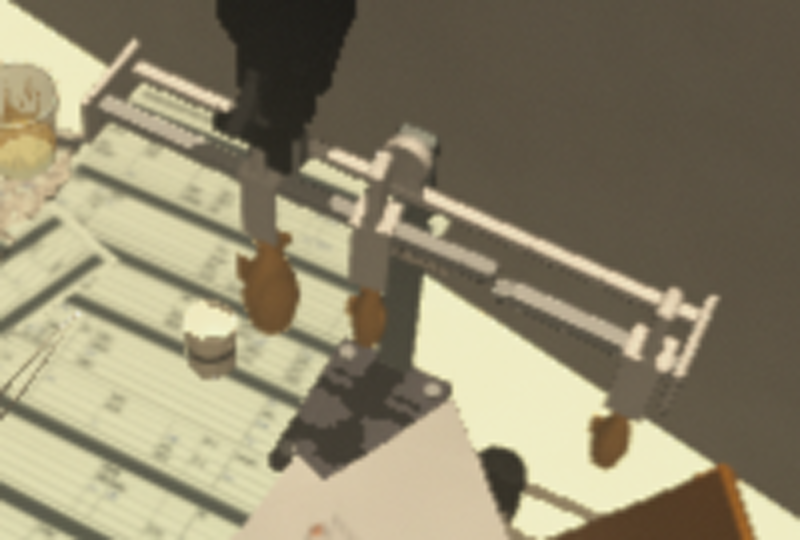

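View pics/h_d.png

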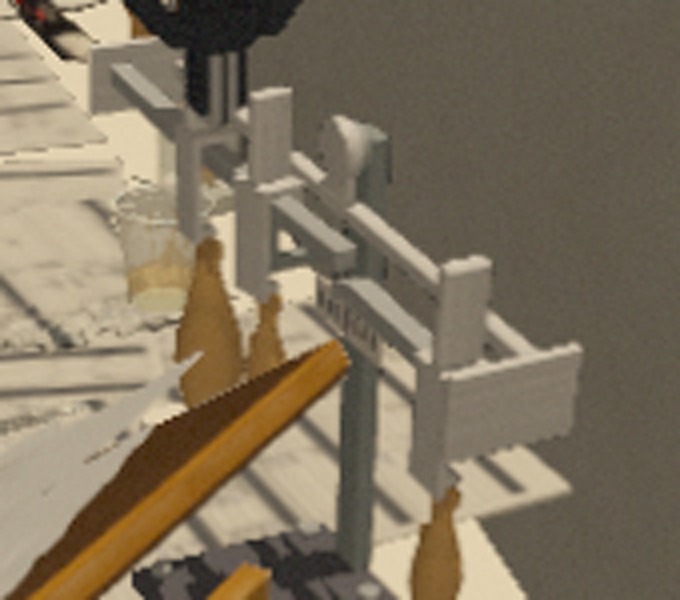

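Call:
step_arm --increments "0 0 0 -0.005 0 0 -1; 0 0 0 -0.01 0 0 -1; 0 0 0 -0.014 0 0 -1; 0 0 0 -0.018 0 0 -1; 0 0 0 -0.022 0 0 -1; 0 0 0 -0.026 0 0 -1; 0 0 0 -0.03 0 0 -1; 0 0 0 -0.035 0 0 -1"

```text
time_s: 11.9
eef_pos: [0.4059, 0.0315, 0.2723]
ee_rot: [-90.0, -0.0, -63.0]
contact_force: [-0.2, -1.8, -0.1]
grip_width: 0.0001
```

```bash
python3 look.py i
```

```text
11.9 rack [0.0005 0.0962] 0.2723 [-90.    -0.   -63.02] F [-0.2 -1.8 -0.1]
```

View pics/i_s.png

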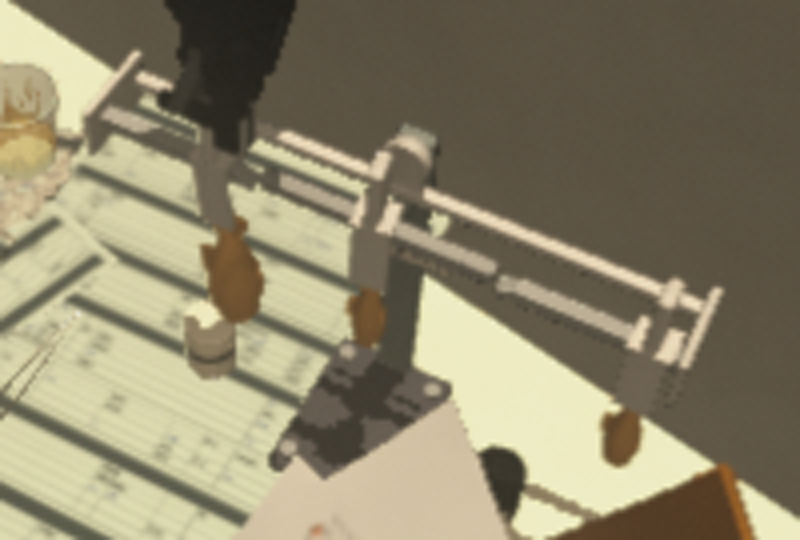

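View pics/i_d.png

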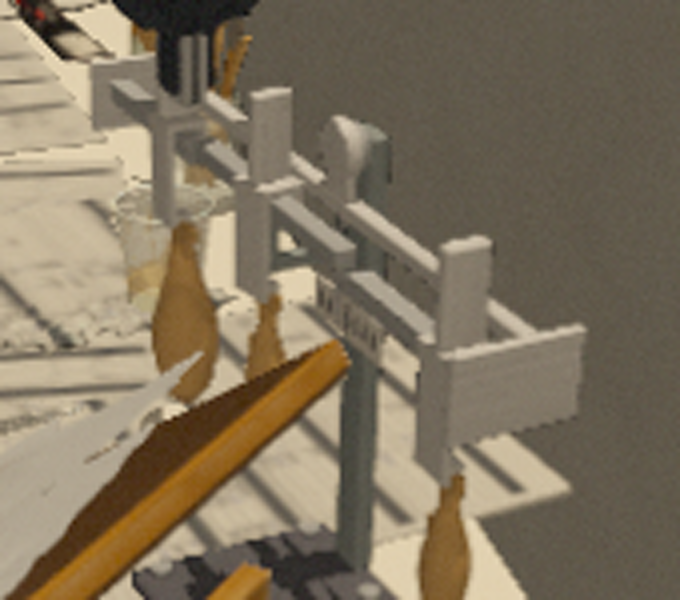

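Call:
step_arm --increments "0 0 0 -0.005 0.002 0 -1; 0 0 0 -0.01 0.004 0 -1; 0 0 0 -0.016 0.006 0 -1; 0 0 0 -0.022 0.007 0 -1; 0 0 0 -0.028 0.008 0 -1; 0 0 0 -0.034 0.01 0 -1; 0 0 0 -0.039 0.012 0 -1; 0 0 0 -0.044 0.012 0 -1"

```text
time_s: 13.0
eef_pos: [0.3857, 0.0708, 0.26]
ee_rot: [-90.0, 0.0, -63.0]
contact_force: [1.1, -1.2, 1.4]
grip_width: 0.0003
```

```bash
python3 look.py j
```

```text
13.0 rack [0.0004 0.1404] 0.26 [-9.003e+01  1.000e-02 -6.301e+01] F [ 1.1 -1.2  1.4]
```

View pics/j_s.png

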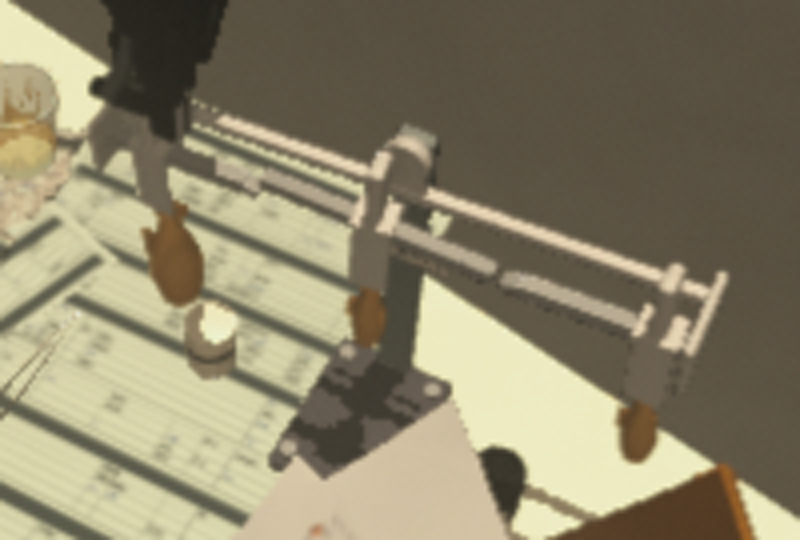

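View pics/j_d.png

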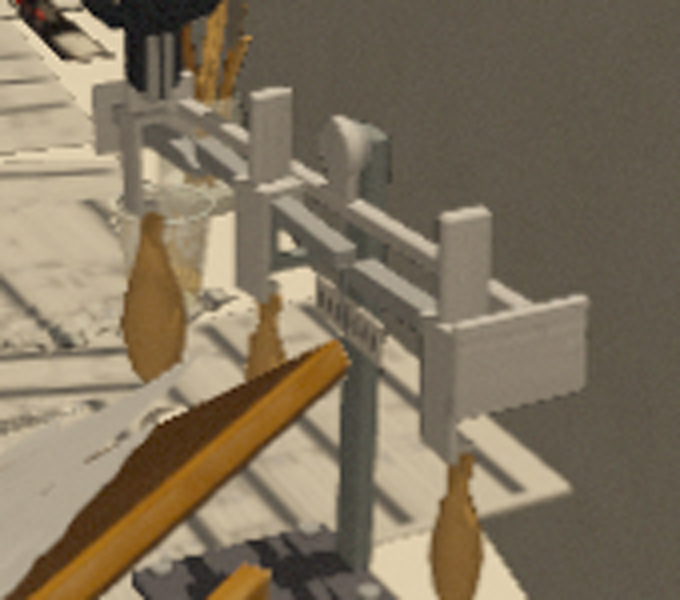

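Call:
step_arm --increments "0 0 0 -0.004 0 0 -1; 0 0 0 -0.008 0 0 -1; 0 0 0 -0.011 0 0 -1; 0 0 0 -0.014 0 0 -1; 0 0 0 -0.012 0 0 -1; 0 0 0 0.002 0 0 -1; 0 0 0 0.025 -0.005 0 -1; 0 0 0 0.03 -0.03 0 -1"

```text
time_s: 14.1
eef_pos: [0.3991, 0.0421, 0.2888]
ee_rot: [-90.2, 0.1, -63.1]
contact_force: [-0.3, -0.1, 0.2]
grip_width: 0.0001
```

```bash
python3 look.py k
```

```text
14.1 rack [-0.0007  0.1087] 0.2888 [-9.022e+01  7.000e-02 -6.311e+01] F [-0.3 -0.1  0.2]
```

View pics/k_s.png

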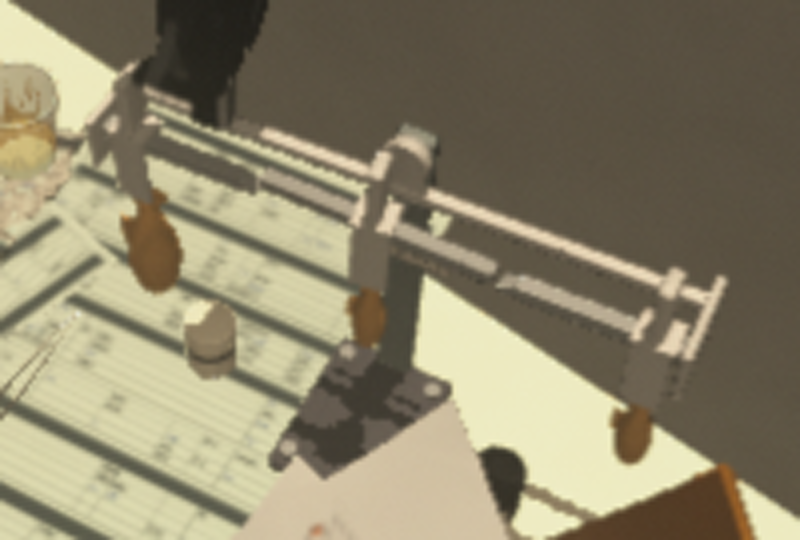

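View pics/k_d.png

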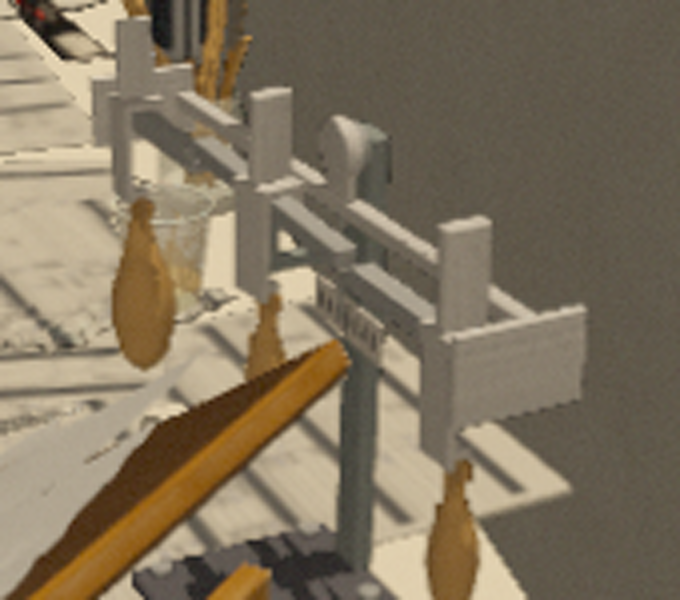

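Call:
step_arm --increments "0 0 0 0.02 -0.03 0 -1; 0 0 0 0.06 -0.03 0 -1; 0 0 0 0.08 -0.02 0 -1; 0 0 0 0.08 0 0 -1; 0 0 0 0.08 0.02 0 -1; 0 0 0 0.08 0.02 0 -1"

```text
time_s: 14.95
eef_pos: [0.4344, -0.0277, 0.2676]
ee_rot: [-90.2, 0.2, -63.0]
contact_force: [0.7, -0.9, 0.2]
grip_width: -0.0
```

```bash
python3 look.py l
```

```text
14.95 rack [-0.0009  0.0306] 0.2676 [-90.23   0.16 -63.03] F [ 0.7 -0.9  0.2]
```

View pics/l_s.png

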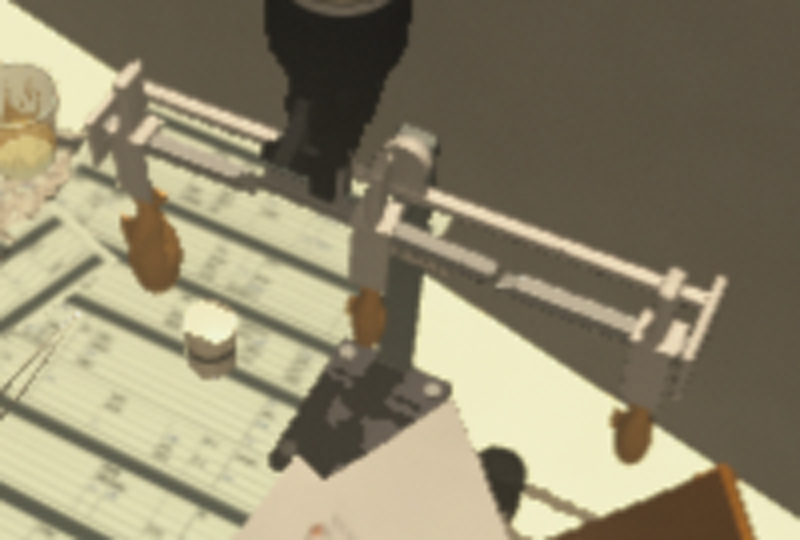

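View pics/l_d.png

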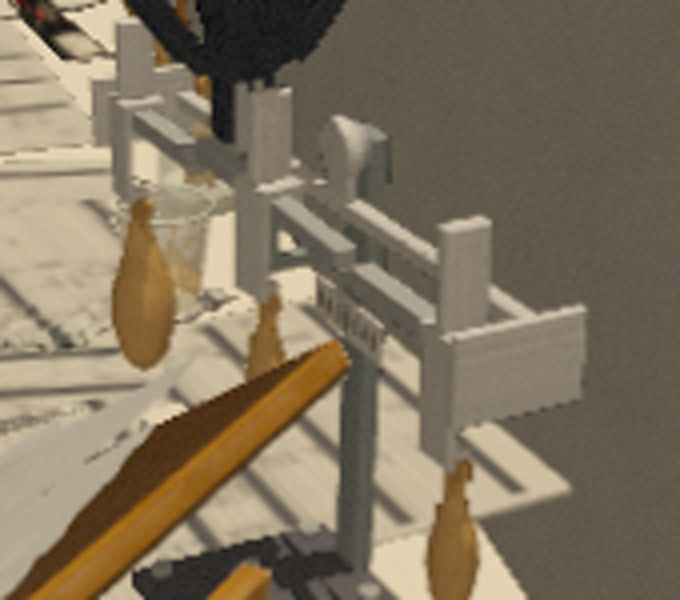

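```bash
python3 tri.py 132 68 136 22  674 274 465 222
```

```text
[0.0063 0.1726] 0.2748 [-0.5  0.8  0.7 -0.5]
[ 0.003  -0.1699] 0.2898 [-0.5  0.8  0.6 -0.4]
```

Call:
step_arm --increments "0 0 0 0.008 0 0 -1; 0 0 0 0.015 0 0 -1; 0 0 0 0.022 0 0 -1; 0 0 0 0.029 0 0 -1; 0 0 0 0.036 0 0 -1; 0 0 0 0.043 0 0 -1; 0 0 0 0.05 0 0 -1; 0 0 0 0.057 0 0 -1"

```text
time_s: 16.05
eef_pos: [0.462, -0.0788, 0.2703]
ee_rot: [-90.0, 0.0, -63.0]
contact_force: [-0.7, 1.5, 0.4]
grip_width: -0.0001
```

Call:
step_arm --increments "0 0 0 0.007 0 0 -1; 0 0 0 0.014 0 0 -1; 0 0 0 0.021 0 0 -1; 0 0 0 0.027 0 0 -1; 0 0 0 0.033 0 0 -1; 0 0 0 0.038 0 0 -1; 0 0 0 0.042 0 0 -1; 0 0 0 0.046 0 0 -1"

```text
time_s: 17.05
eef_pos: [0.4827, -0.1196, 0.2701]
ee_rot: [-90.0, 0.0, -63.0]
contact_force: [0.3, 0.1, -0.9]
grip_width: -0.0002
```

```bash
python3 look.py m
```

```text
17.05 rack [ 0.0004 -0.0733] 0.2701 [-90.02   0.   -63.01] F [ 0.3  0.1 -0.9]
```

View pics/m_s.png

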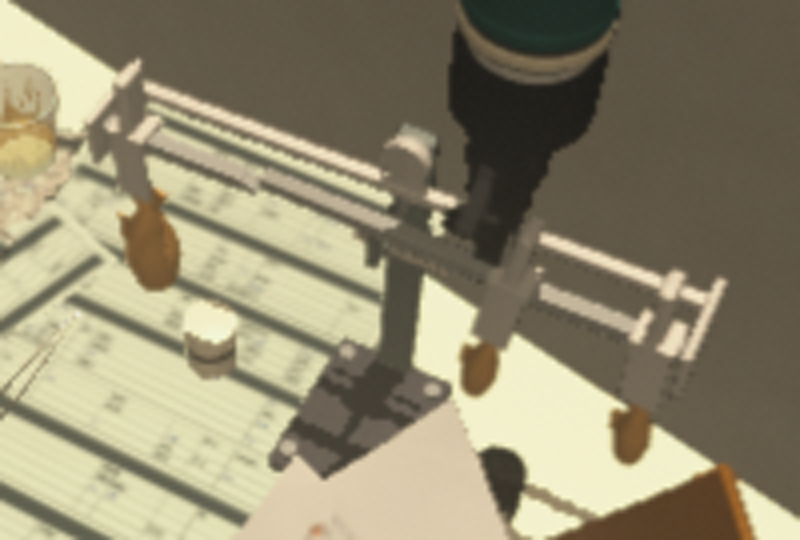

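View pics/m_d.png

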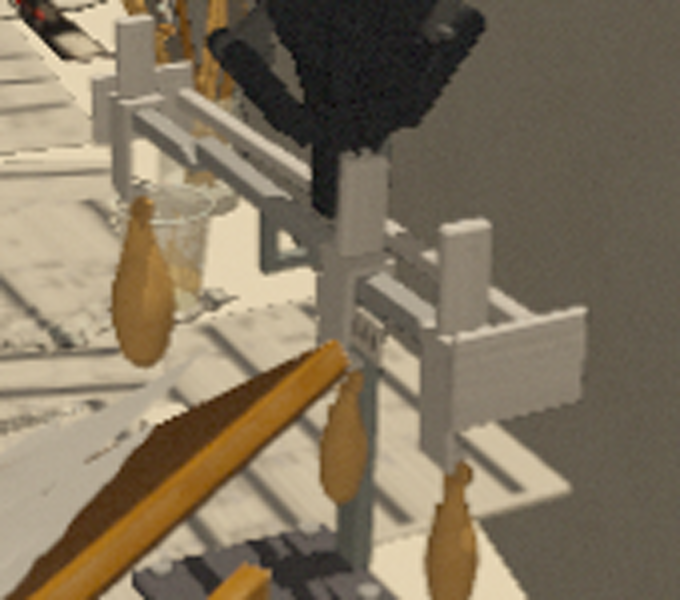

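Call:
step_arm --increments "0 0 0 0.005 0 0 -1; 0 0 0 0.01 0 0 -1; 0 0 0 0.014 0 0 -1; 0 0 0 0.018 0 0 -1; 0 0 0 0.022 0.003 0 -1; 0 0 0 0.027 0.006 0 -1; 0 0 0 0.032 0.008 0 -1; 0 0 0 0.036 0.008 0 -1"

```text
time_s: 18.15
eef_pos: [0.499, -0.1517, 0.2618]
ee_rot: [-90.0, 0.0, -63.0]
contact_force: [-0.3, 1.1, 1.3]
grip_width: -0.0002
```

```bash
python3 look.py n
```

```text
18.15 rack [ 0.0003 -0.1093] 0.2618 [-9.003e+01  2.000e-02 -6.302e+01] F [-0.3  1.1  1.3]
```

View pics/n_s.png

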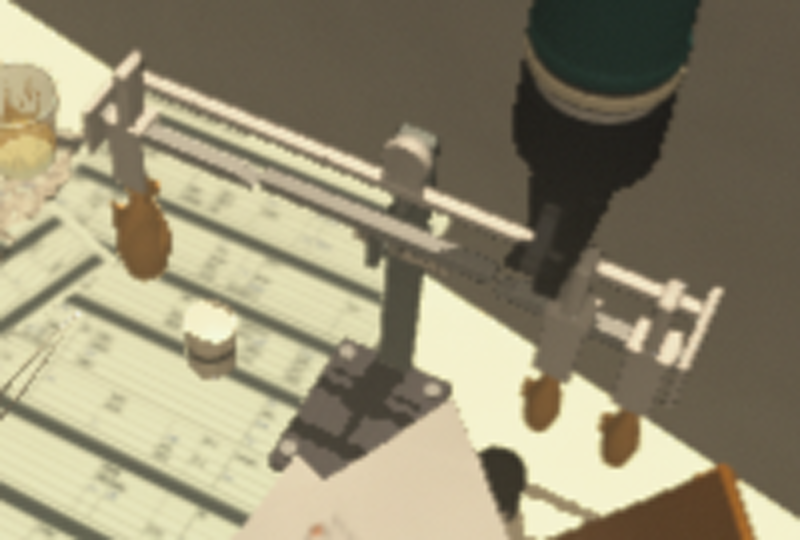

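View pics/n_d.png

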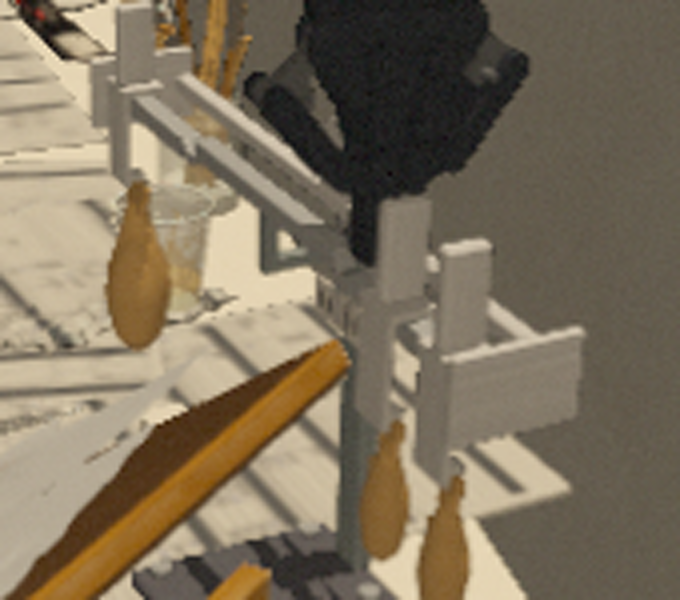

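Call:
step_arm --increments "0 0 0 0.003 0.001 0 -1; 0 0 0 0.006 0.001 0 -1; 0 0 0 0.009 0.002 0 -1; 0 0 0 0.012 0.002 0 -1; 0 0 0 0.012 0.002 0 -1"

```text
time_s: 18.88
eef_pos: [0.5046, -0.1624, 0.2603]
ee_rot: [-90.0, -0.0, -63.0]
contact_force: [0.1, -0.0, -0.5]
grip_width: 0.0001
```

```bash
python3 look.py o
```

```text
18.875 rack [ 0.0005 -0.1214] 0.2603 [-9.000e+01 -2.000e-02 -6.303e+01] F [ 0.1 -0.  -0.5]
```

View pics/o_s.png

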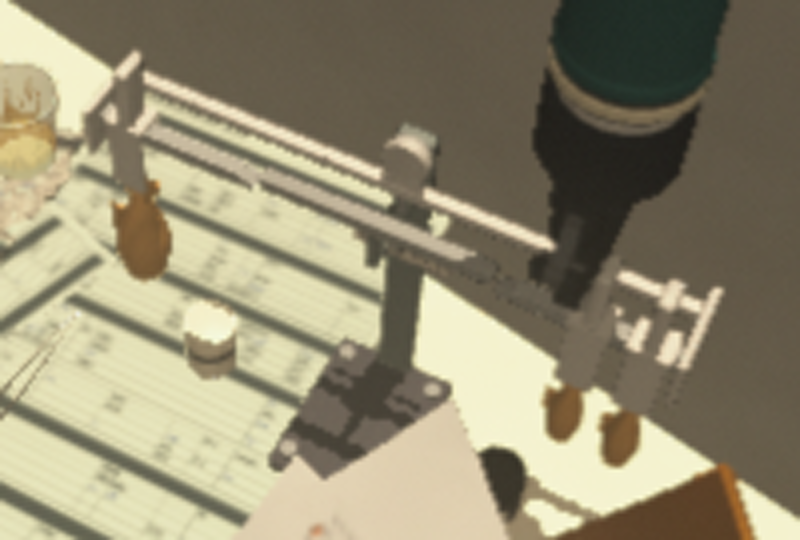

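View pics/o_d.png

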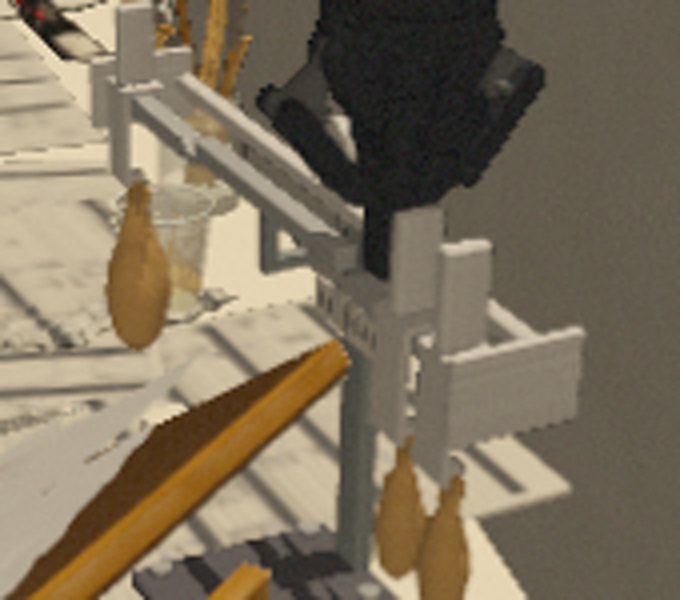

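Call:
step_arm --increments "0 0 0 0.002 0 0 -1; 0 0 0 0.003 0 0 -1; 0 0 0 0.002 0 0 -1; 0 0 0 -0.006 0 0 -1; 0 0 0 -0.03 -0.005 0 -1; 0 0 0 -0.05 -0.04 0 -1; 0 0 0 -0.06 -0.08 0 -1; 0 0 0 -0.06 -0.09 0 -1"

```text
time_s: 19.98
eef_pos: [0.4777, -0.1073, 0.3541]
ee_rot: [-89.7, -0.2, -62.9]
contact_force: [0.6, 0.1, -0.3]
grip_width: 0.0001
```

```bash
python3 look.py p
```

```text
19.975 rack [ 0.0015 -0.06  ] 0.3541 [-89.73  -0.22 -62.91] F [ 0.6  0.1 -0.3]
```

View pics/p_s.png

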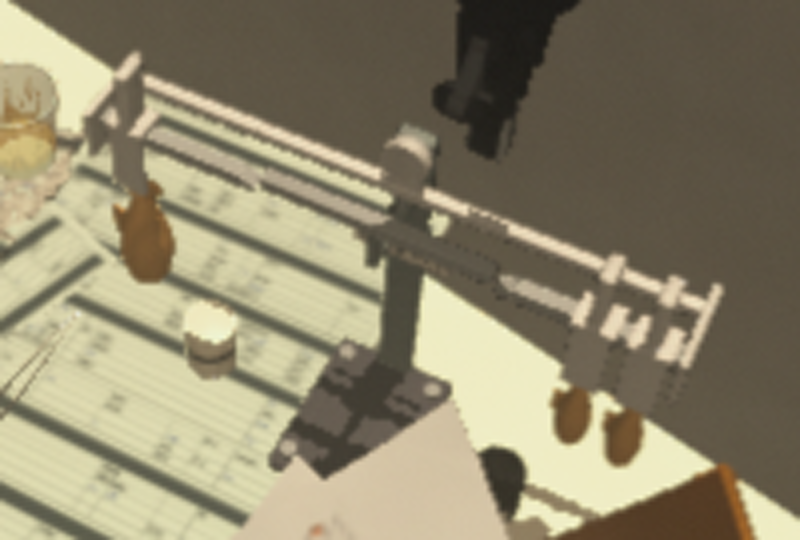

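View pics/p_d.png

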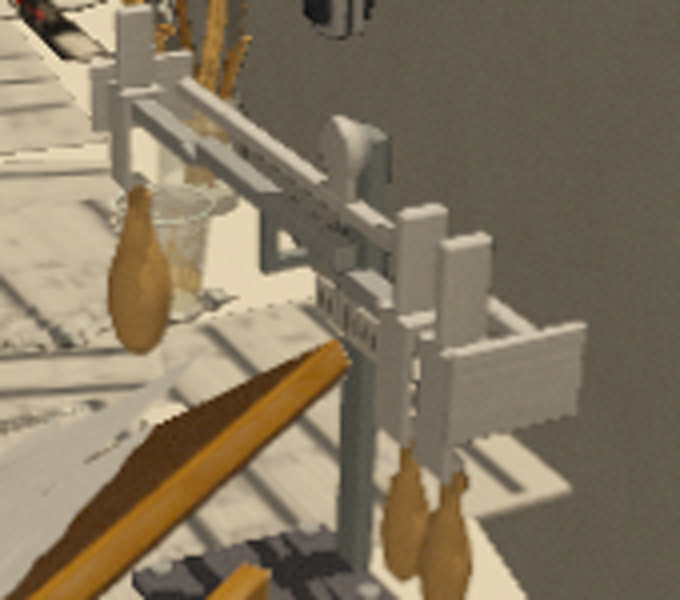

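```bash
python3 tri.py 614 262 423 210  676 289 468 238 130 61 135 10; python3 - <<'E'
import cv2
a=cv2.imread("pics/s0z.png");b=cv2.imread("pics/p_s.png")
cv2.imwrite("pics/cmpR.png",cv2.resize(cv2.vconcat([a[240:400,560:760],b[240:400,560:760]]),None,fx=1.7,fy=1.7))
E
```

```text
[ 0.0026 -0.1383] 0.2824 [-0.2  0.4  0.3 -0.2]
[ 0.0011 -0.174 ] 0.2842 [ 0. -0. -0.  0.]
[0.0057 0.1729] 0.2816 [-0.4  0.7  0.6 -0.5]
```

View pics/cmpR.png

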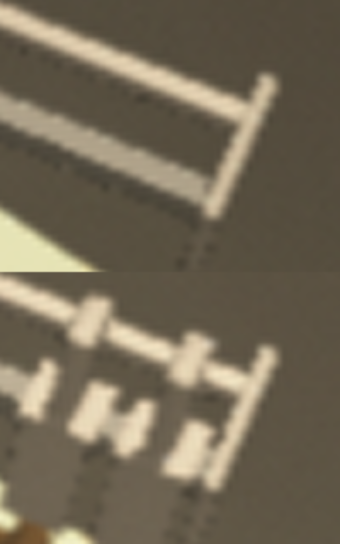

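Call:
step_arm --increments "0 0 0 0.03 0.03 0 -1; 0 0 0 0.044 0.07 0 -1; 0 0 0 0.048 0.09 0 -1; 0 0 0 0.055 0.091 0 -1; 0 0 0 0.06 0.091 0 -1; 0 0 0 0.064 0.091 0 -1; 0 0 0 0.067 0.091 0 -1; 0 0 0 0.0695 0.091 0 -1"

```text
time_s: 21.08
eef_pos: [0.5091, -0.1707, 0.26]
ee_rot: [-90.0, -0.0, -63.0]
contact_force: [-0.2, 1.3, -0.1]
grip_width: -0.0
```

Call:
step_arm --increments "0 0 0 0.0005 0 0 -1; 0 0 0 -0.002 0 0 -1; 0 0 0 -0.01 0 0 -1; 0 0 0 -0.035 -0.01 0 -1; 0 0 0 -0.06 -0.06 0 -1; 0 0 0 -0.07 -0.12 0 -1; 0 0 0 -0.07 -0.14 0 -1; 0 0 0 -0.07 -0.14 0 -1"

```text
time_s: 22.08
eef_pos: [0.4776, -0.1082, 0.4011]
ee_rot: [-89.8, -0.2, -63.0]
contact_force: [0.7, 0.2, -0.5]
grip_width: -0.0
```

```bash
python3 look.py t; python3 - <<'E'
import cv2
a=cv2.imread("pics/s0z.png");b=cv2.imread("pics/t_s.png")
cv2.imwrite("pics/cmpR2.png",cv2.resize(cv2.vconcat([a[240:400,560:760],b[240:400,560:760]]),None,fx=1.7,fy=1.7))
E
```

```text
22.075 rack [ 0.0011 -0.0608] 0.4011 [-89.84  -0.16 -62.99] F [ 0.7  0.2 -0.5]
```

View pics/t_s.png

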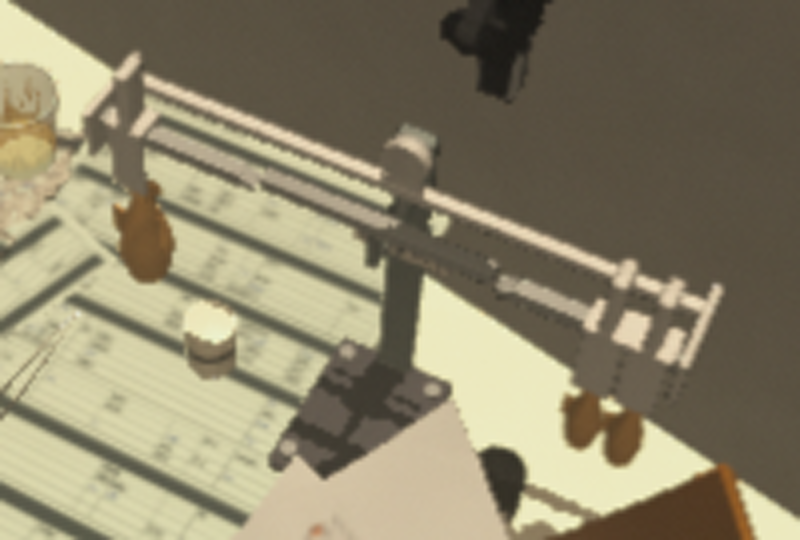

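View pics/t_d.png

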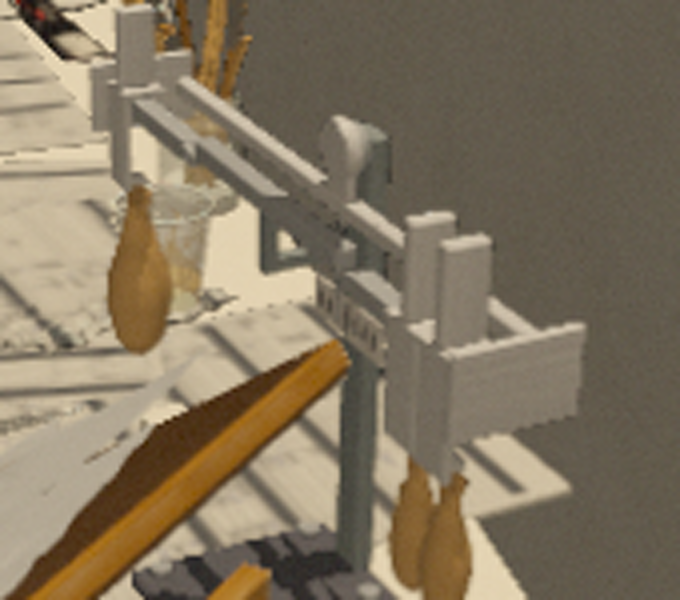

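View pics/cmpR2.png

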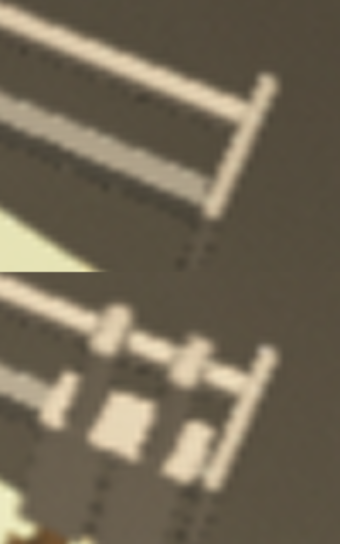

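```bash
python3 tri.py 626 267 430 218 676 289 468 238; python3 -c "
from bench import r
print(r.job_done())"
```

```text
[ 0.0022 -0.145 ] 0.2817 [-0.4  0.6  0.4 -0.3]
[ 0.0011 -0.174 ] 0.2842 [ 0. -0. -0.  0.]
the job is handed in; nothing more can be done
None
```

I moved all three fish out in the order you asked and handed the job in at about 22 s. Each was pushed one at a time by its tab with the closed fingers:

| Order | Fish | Arm | Tab from the rail's middle |
|---|---|---|---|
| 1 | Small, end of row | Right | about 174 mm |
| 2 | Large | Left | about 173 mm |
| 3 | Small, middle | Right | about 145 mm, about 3 mm short of the first by the measured tab spacing of 29 mm |

The tab positions came from two camera views and looked biased by a few millimetres.

**Last checks:** In the final pictures all three hangers stand upright. Both end plates sit at the same pixels as at the start, so the bar is level as far as I can see. The pots and cup appear unmoved, and the tool was well clear at about 0.40 m. Force readings after the moves were about 2 N or less.

**What did not go smoothly:**
- **Tilting hangers:** Both small hangers leaned noticeably, by eye up to about 20°, while crossing the 6 mm step onto the arm, then settled.
- **Extra push:** The middle fish first stopped about 10 mm short of the first one, so I pushed it about 6 mm further. The first fish did not move.
- **Bar tilt:** I only judged the bar's tilt by eye from the pictures and never measured it while the fish were moving. It appeared to stay well off its stops.

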